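Make up the switch kit and the paint kit

ROBOT

A 6-joint arm with a two-finger parallel gripper is mounted at the origin on the work surface. World frame = base frame: x ahead of the robot, y to its left, z up, the work surface at z = 0. Lengths are in m, angles in degrees, forces in N, time in s.
With the tool pointing down it reaches from about 0.4 to 0.925 m from the base axis. Payload 3.4 kg.
Tool frame: the origin (TCP) lies midway between the tips of the shut fingers; the grasp point (between the pads) lies 19 mm behind it; z points along the fingers, x is the direction in which the jaws open and shut, and the axes are right-handed (so a half turn about z gives the same grasp; the last joint's range is limited). The gripper opens to 85 mm and grips with 20 to 120 N. Pads are 22 mm wide; open, the fingers measure 114 mm over their backs; the gripper's body (76 mm by 85 mm) begins 54 mm behind the grasp point. The pads swing forward as they close: fully open they stand 13 mm farther back than shut.
Start: joints at [69.185, 17.578, 86.31, -0, 76.112, -4.211], TCP at [0.164, 0.551, 0.231] pointing down, gripper open.
Joint ranges: [-179.03, 179.03], [-60, 130.46], [8.19, 133.38], [-81.62, 261.62], [5.75, 156.47], [-153.77, 153.77]. Speed limits (degrees/s): [147.25, 147.25, 180, 180, 180, 180].

INTERFACE

Orientations are given as [roll, pitch, yaw] about the fixed x, y, z axes, in that order (R = Rz(yaw) Ry(pitch) Rx(roll)).
In Python, from station import robot gives the robot as it stands.
- The arm moves only by the tool drive_tool, never from a script. Its arguments are lists of equal length, an entry for each row: "angular": the turn, a rotation vector about the tool's x, y, z in degrees, a list of three; "linear": the shift along the tool's x, y, z in m, a list of three; "jaw": the opening, from -1 (shut) to 1 (fully open), so that 0 is half open. In form: {"angular": [[rx, ry, rz], ...], "linear": [[tx, ty, tz], ...], "jaw": [jaw, ...]}. A call has 1 to 5 rows; each row shifts and turns the commanded pose from where the row before left it, along the tool's axes as they then stand; what a row does not reach is not made up. A row lasts 1/10 s, in which the tool goes at most 50 mm and 8.59 degrees, less where a joint would pass 70% of its speed; a pose out of reach is approached as far as the arm can. A call is refused whole if a number of a shift passes 0.05 or a number of a turn 8.59, either way. A call with a gripper value outside its range is refused whole. The fingers move at their own pace and stop on an object; "newtons" is the grip in N (left out, the last holds). Time passes only in rows, so rows that do not move let the fingers close. It gives the time, the measured TCP pose, the force and the opening at its end, in the units of the state.
- robot.observe(): the state, without advancing time (a new reading comes with each control period).
- robot.grab_frame(name): name is "side" or "top"; returns the picture (420x560x3 uint8, red, green, blue); there is no depth.
- robot.camera_params(name): a dict with "mtx" (3x3 intrinsics, pixels), "dist_coeffs" ([k1, k2, p1, p2, k3] as OpenCV has them; the pictures are not rectified), "R" (3x3) and "t" (3): a world point X has camera coordinates R X + t. Camera axes: x right, y down, z forward; pixel columns grow to the right and rows downward; lengths in m; the calibration is good to about 2 mm. A picture is of the moment at which its call begins. camera_params takes no time and is no camera call.
- robot.hand_in(): hands the job in, once; it reports no verdict.
The state is a dict: "time_s": time; "qpos": joint angles; "joint_velocities": joint speeds; "joint_torque": joint torques, N m; "tool_pos": TCP position; "ee_rot": TCP orientation; "force": force on the tool from outside, world axes, zero at the start; "ft_torque": the same for the moment, N m; "opening": finger opening in m.
Only numpy, scipy, OpenCV 4.12 (cv2) and the standard library are available. Lean on these libraries where they do the work, as an engineer would, in place of code of your own. Each camera call takes 0.05 s, during which the arm holds its last target. There are 200 camera calls.

TASK

Make up two kits from the stock on the bench. Into the tray with three bays go the screwdriver, the light switch and the roll of tape; into the tray with two bays go the paint brush and the smaller of the two tins. Lay the long tool in the long, narrow bay of its tray and give every other thing a bay to itself, each resting flat on the floor of its bay the way up it is now (the tools may point either way along the bay); set everything down without dropping it and leave the large tin, the spray can and the jar where they stand.

Things in the scene. Friction and masses are not known exactly. Their poses are not given: they have to be found in the camera images.
- tray3: Fixed tray, grey floor, off-white walls: 210 (x) by 156 (y) by 12 mm high; floor, walls and ribs 3 mm thick, ribs as high as walls. Origin: centre of its underside; z up, x roughly away from the robot. Three bays (inside sizes): a long one, 204 by 60 mm, centred at y = +45 mm; two short ones, 100 (x) by 87 mm (y), centred at x = +52 and x = -52 mm, y = -31.5 mm.
- tray2: Fixed tray, grey floor, off-white walls: 210 (x) by 156 (y) by 12 mm high; floor, walls and ribs 3 mm thick, ribs as high as walls. Origin: centre of its underside; z up, x roughly away from the robot. Two bays (inside sizes): a long narrow one, 204 by 60 mm, centred at y = -45 mm; a wide one, 204 (x) by 87 mm (y), centred at y = +31.5 mm.
- screwdriver: Screwdriver lying flat, 170 mm long along its x: black squarish handle (x = -85 to +5 mm, 26 mm wide, 24 mm high), thin steel blade (7 mm thick, 12 mm above the bench) towards +x. Origin: middle of its length, at its underside; z up. About 90 g; grip across the handle near x = -30 mm.
- brush: Flat paint brush lying flat, 172 mm long along its x, 20 mm thick: wooden handle 20 mm wide (x = -85 to -20 mm) widening to 28 mm, steel ferrule 38 mm wide (x = -1 to +25 mm), stiff dark bristles 36 mm wide towards +x. Origin: middle of its length, at its underside; z up. About 80 g; grip across the handle near x = -40 mm.
- switch: White surface-mounted light switch, a box 56 mm by 56 mm, 30 mm high, with a rocker standing up 5 mm on top. Origin: centre of its underside; z up; x and y along its sides. About 70 g.
- tape: Roll of black insulating tape lying flat: ring 60 mm outer diameter, 34 mm hole, 24 mm high. Origin: centre of its underside; z up. About 50 g.
- small_tin: Small paint tin standing upright: steel with a paper label, 56 mm diameter, 60 mm high. Origin: centre of its underside; z up. About 220 g.
- large_tin: Large paint tin standing among the stock, 84 mm diameter, 68 mm high. Not for the kits: leave it where it stands. Origin: centre of its underside.
- spray_can: Bystander: spray can, grey with a red cap, 52 mm diameter, 150 mm high, standing to the left of the trays. Origin: centre of its underside.
- jar: Bystander: lidded jar, 72 mm diameter, 85 mm high, standing to the right of the trays. Origin: centre of its underside.

How it is judged (in metres and radians):
At the end, for the whole second after the job is handed in: Screwdriver in tray3's long bay, switch and tape in its two short bays, one each; brush in tray2's long bay, small tin in its wide bay. Long tools within 30 mm of mid-bay; all on the bay floor (underside < 7 mm above the tray's), flat or upright within 0.15 rad, at rest (x of screwdriver in the frame of tray3 between -0.03 and 0.03 m and y of screwdriver in the frame of tray3 between 0.02 and 0.07 m and (((x of switch in the frame of tray3 between 0.015 and 0.09 m and y of switch in the frame of tray3 between -0.075 and 0.012 m) and (x of tape in the frame of tray3 between -0.09 and -0.015 m and y of tape in the frame of tray3 between -0.075 and 0.012 m)) or ((x of tape in the frame of tray3 between 0.015 and 0.09 m and y of tape in the frame of tray3 between -0.075 and 0.012 m) and (x of switch in the frame of tray3 between -0.09 and -0.015 m and y of switch in the frame of tray3 between -0.075 and 0.012 m))) and x of brush in the frame of tray2 between -0.03 and 0.03 m and y of brush in the frame of tray2 between -0.07 and -0.02 m and x of small_tin in the frame of tray2 between -0.09 and 0.09 m and y of small_tin in the frame of tray2 between -0.012 and 0.075 m and z of screwdriver in the frame of tray3 between 0 and 0.007 m and angle between each of screwdriver, brush, switch, tape, small_tin's own z axis and vertical below 0.15 rad and linear speed of each of screwdriver, brush, switch, tape, small_tin below 0.02 m/s and angular speed of each of screwdriver, brush, switch, tape, small_tin below 0.3 rad/s and z of brush in the frame of tray2 between 0 and 0.007 m and z of switch in the frame of tray3 between 0 and 0.007 m and z of tape in the frame of tray3 between 0 and 0.007 m and z of small_tin in the frame of tray2 between 0 and 0.007 m); the robot touches nothing.
It fails at once if the large tin was pushed (more than 25 mm) or tipped over (distance of large_tin from where it was at the start of the episode above 0.025 m or angle between large_tin's own z axis and vertical above 0.5 rad).
It fails at once if the spray can was pushed (more than 25 mm) or tipped over (distance of spray_can from where it was at the start of the episode above 0.025 m or angle between spray_can's own z axis and vertical above 0.5 rad).
It fails at once if the jar was pushed (more than 25 mm) or tipped over (distance of jar from where it was at the start of the episode above 0.025 m or angle between jar's own z axis and vertical above 0.5 rad).
It fails at once if something of the kits was dropped or thrown (falling free faster than 0.8 m/s, a drop of more than about 30 mm) ((linear speed of screwdriver above 0.8 m/s and contact force between the fingers and screwdriver below 0.05 N) or (linear speed of brush above 0.8 m/s and contact force between the fingers and brush below 0.05 N) or (linear speed of switch above 0.8 m/s and contact force between the fingers and switch below 0.05 N) or (linear speed of tape above 0.8 m/s and contact force between the fingers and tape below 0.05 N) or (linear speed of small_tin above 0.8 m/s and contact force between the fingers and small_tin below 0.05 N)).
It also fails if it takes over 128 s, if anything falls off the work surface, if the arm or the gripper's body presses on something with over 40 N, if the wrist force passes 120 N, or if a joint passes its speed limit or range.

## Working session

There is one attempt and no reset: what is moved stays moved. The work goes in short steps, Python scripts to look and compute and a tool call to move; the robot and the scene stay as the last step left them, time stands still between calls to the robot, and variables do not carry over. Pictures are saved under pics/ and viewed, about 12 in all and at most 16, crops included, and the job is handed in when it is done.

Besides the shell and the picture viewer there is one more tool, called in YAML: its name, and indented under it one key for each argument. drive_tool: Moves the arm, as the interface text tells. Its arguments: {"type":"object","properties":{"angular":{"type":"array","items":{"type":"array","items":{"type":"number"}}},"linear":{"type":"array","items":{"type":"array","items":{"type":"number"}}},"jaw":{"type":"array","items":{"type":"number"}},"newtons":{"type":"number"}},"required":["angular","linear","jaw"]}

```bash
mkdir -p pics; ls
python3 - <<'E'
from station import robot
import cv2
for n in("top","side"):
    f=robot.grab_frame(n); cv2.imwrite(f"pics/{n}0.png",f[:,:,::-1])
    print({k:v for k,v in robot.camera_params(n).items()})
print(robot.observe())
E
```

```text
pics
{'mtx': array([[491.9009943 ,   0.        , 283.11797779],
       [  0.        , 491.9009943 , 197.57148065],
       [  0.        ,   0.        ,   1.        ]]), 'dist_coeffs': array([-0.13388119,  0.        ,  0.        ,  0.        ,  0.        ]), 'R': array([[ 1.23791415e-03, -9.99724191e-01, -2.34522616e-02],
       [-9.95953970e-01,  8.74769633e-04, -8.98605821e-02],
       [ 8.98563131e-02,  2.34686127e-02, -9.95678195e-01]]), 't': array([0.02001278, 0.57884222, 1.41304812])}
{'mtx': array([[423.00289121,   0.        , 284.3957571 ],
       [  0.        , 423.00289121, 212.56312089],
       [  0.        ,   0.        ,   1.        ]]), 'dist_coeffs': array([-0.02421435,  0.        ,  0.        ,  0.        ,  0.        ]), 'R': array([[ 0.76578487, -0.64295004, -0.01373955],
       [-0.48990117, -0.56938918, -0.66014605],
       [ 0.41661778,  0.51226088, -0.75101159]]), 't': array([-0.44377455,  0.3022992 ,  0.98344039])}
{'time_s': 0.1, 'qpos': array([ 6.91829865e+01,  1.76199990e+01,  8.63762698e+01,  1.41644027e-03,
        7.61115063e+01, -4.21077803e+00]), 'joint_velocities': array([ 0.05817967, -0.05712157, -0.13631823,  0.13236546,  0.00312179,
       -0.0086292 ]), 'joint_torque': array([-6.65491134e-04, -4.58532357e+01, -2.52607119e+01, -1.18211192e-04,
        5.58301195e-03,  4.49245761e-05]), 'tool_pos': array([0.16411777, 0.5504266 , 0.2304538 ]), 'ee_rot': array([-1.79990716e+02,  1.07383305e-01,  7.33934320e+01]), 'force': array([0.1885394 , 0.1936695 , 0.94215814]), 'ft_torque': array([ 0.01692905, -0.05287974,  0.01685529]), 'opening': 0.08524699497995102}
```

View pics/top0.png

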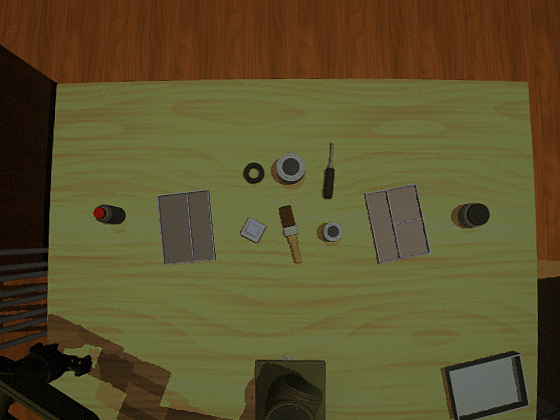

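View pics/side0.png

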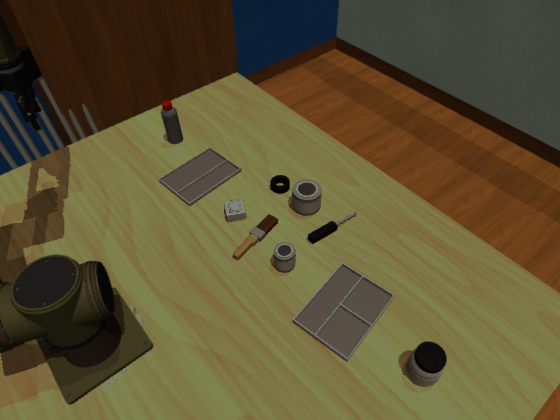

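The top view shows tray2 on the left (about 187,228) and tray3 on the right (397,224). Between them are the tape (254,173), large tin (291,168), screwdriver (330,172), switch (253,230), brush (290,232) and small tin (331,232). The side view agrees. Next I'll take measurements with masks.

```bash
cat > h.py <<'E'
from station import robot
import cv2, numpy as np
P={n:robot.camera_params(n) for n in("top","side")}
def ray(n,uv,z):
    p=P[n]; u=cv2.undistortPoints(np.array(uv,float).reshape(-1,1,2),p["mtx"],p["dist_coeffs"])[:,0]
    d=np.c_[u,np.ones(len(u))]@p["R"]; c=-p["R"].T@p["t"]
    return (c+d*((z-c[2])/d[:,2])[:,None])[:,:2]
def proj(n,X):
    p=P[n]; return cv2.projectPoints(np.array(X,float).reshape(-1,1,3),cv2.Rodrigues(p["R"])[0],p["t"],p["mtx"],p["dist_coeffs"])[0][:,0]
def state():
    o=robot.observe(); print(o["time_s"],o["tool_pos"].round(4),o["ee_rot"].round(1),o["force"].round(1),o["opening"].round(4),"q",o["qpos"].round(0))
def crop(n,x0,y0,x1,y1,s,name,img=None):
    f=robot.grab_frame(n) if img is None else img
    cv2.imwrite(f"pics/{name}.png",cv2.resize(f[y0:y1,x0:x1,::-1],None,fx=s,fy=s,interpolation=cv2.INTER_CUBIC))
E
python3 - <<'E'
from h import *
f=robot.grab_frame("top"); np.save("top.npy",f)
hsv=cv2.cvtColor(f,cv2.COLOR_RGB2HSV)
for (x,y) in [(175,230),(205,230),(380,225),(400,210),(253,230),(288,215),(294,250),(254,163),(329,185),(332,155),(330,231),(300,200),(291,168),(240,200)]: print((x,y),f[y,x],hsv[y,x])
crop("top",148,135,348,275,4,"c1",f)
E
```

```text
(175, 230) [79 70 61] [15 58 79]
(205, 230) [82 72 61] [16 65 82]
(380, 225) [103  91  80] [ 14  57 103]
(400, 210) [100  89  75] [ 17  64 100]
(253, 230) [109 116 124] [106  31 124]
(288, 215) [54 37 21] [ 15 156  54]
(294, 250) [114  92  48] [ 20 148 114]
(254, 163) [28 28 19] [30 82 28]
(329, 185) [33 30 19] [ 24 108  33]
(332, 155) [88 87 66] [29 64 88]
(330, 231) [47 44 37] [21 54 47]
(300, 200) [106 115  63] [ 35 115 115]
(291, 168) [48 45 38] [21 53 48]
(240, 200) [107 114  66] [ 34 107 114]
```

View pics/c1.png

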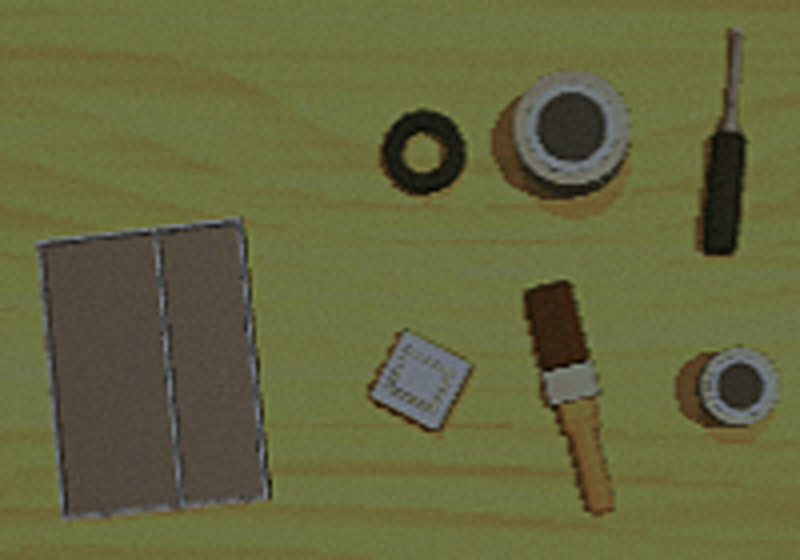

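```bash
cat > m.py <<'E'
from h import *
def comps(m,off=(130,125,450,280),amin=40):
    x0,y0,x1,y1=off; mm=np.zeros_like(m,np.uint8); mm[y0:y1,x0:x1]=m[y0:y1,x0:x1]
    for c in cv2.findContours(mm,cv2.RETR_EXTERNAL,cv2.CHAIN_APPROX_NONE)[0]:
        if cv2.contourArea(c)>amin: yield c
def trayfit(c,z=.012):
    b=cv2.boxPoints(cv2.minAreaRect(c)); w=ray("top",b,z); ctr=w.mean(0)
    e=[w[1]-w[0],w[2]-w[1]]; l=max(e,key=np.linalg.norm); l=l*np.sign(l[0])
    return ctr,np.degrees(np.arctan2(l[1],l[0])),[np.linalg.norm(k).round(4) for k in e]
if __name__=="__main__":
    f=np.load("top.npy"); hsv=cv2.cvtColor(cv2.medianBlur(f,3),cv2.COLOR_RGB2HSV)
    H,S,V=[hsv[...,i].astype(int) for i in range(3)]
    for nm,m in (("lowS",S<88),("black",V<45),("warm",(H<25)&(S>120)),("blue",(H>60)&(V>60))):
        for c in comps(m):
            (u,v),r=cv2.minEnclosingCircle(c); q=cv2.minAreaRect(c)
            M=cv2.moments(c)
            print(nm,"cent",round(M["m10"]/M["m00"],1),round(M["m01"]/M["m00"],1),"circ",round(u,1),round(v,1),round(r,1),"rect",np.round(q[0],1),np.round(q[1],1),round(q[2],1),cv2.contourArea(c))
            if cv2.contourArea(c)>2500: print("  TRAY",trayfit(c))
E
python3 m.py
```

```text
lowS cent 290.0 230.3 circ 289.8 230.3 7.4 rect [289.6 230.4] [ 8.2 14.1] 76.0 94.0
lowS cent 332.5 231.1 circ 332.5 230.7 10.0 rect [332.5 230.5] [19. 19.] 0.0 278.5
lowS cent 252.8 229.6 circ 252.5 229.5 12.3 rect [252.7 229.6] [19.7 18.3] 26.6 324.0
lowS cent 185.7 227.3 circ 186.0 227.5 43.5 rect [185.3 227. ] [71.2 54.6] 83.8 3582.0
  TRAY (array([0.49304798, 0.31161386]), np.float64(6.914650664242595), [np.float64(0.1656), np.float64(0.211)])
lowS cent 397.4 223.5 circ 397.0 223.0 44.6 rect [397.3 223.2] [72.5 54.1] 78.5 3628.5
  TRAY (array([ 0.50444554, -0.31702484]), np.float64(10.508796828540365), [np.float64(0.1625), np.float64(0.2142)])
lowS cent 290.6 167.1 circ 290.5 167.5 15.5 rect [290.5 167.5] [29. 29.] 90.0 661.0
lowS cent 330.8 158.9 circ 330.5 157.5 14.6 rect [330.  157.5] [ 6. 29.] -0.0 44.0
black cent 328.4 182.9 circ 328.5 183.0 15.4 rect [328.4 183. ] [ 8.4 30.5] 4.8 215.5
black cent 253.6 172.7 circ 253.7 172.8 10.3 rect [253.6 172.7] [19.7 19.2] 63.4 296.0
warm cent 421.8 258.7 circ 420.5 259.0 20.5 rect [420.5 258.9] [ 2.7 41. ] 87.9 42.5
warm cent 294.3 248.4 circ 291.6 249.0 15.9 rect [292.8 249.1] [30.7 13. ] 80.9 214.5
warm cent 322.8 234.8 circ 328.1 234.5 12.6 rect [324.9 236.2] [25.1 12.9] 61.2 106.5
warm cent 286.1 216.1 circ 286.0 216.0 11.4 rect [285.9 216. ] [20.9 12.9] 76.0 237.5
warm cent 284.0 179.3 circ 287.8 172.9 17.8 rect [285.8 177. ] [35.3 19.5] 25.8 186.0
blue cent 252.8 229.7 circ 253.0 230.0 11.7 rect [252.6 229.8] [17.9 17.9] 26.6 287.5
blue cent 290.8 166.3 circ 290.5 166.2 11.2 rect [290.5 166.5] [21. 21.] 90.0 340.5
```

```bash
cat > pos.py <<'E'
from h import *
def cr(x,y): return (148+x/4,135+y/4)
def g(uv,z): return ray("top",[uv],z)[0]
if __name__=="__main__":
    for k,uv,z in (("tape",(253.6,172.7),.02),("switch",(252.8,229.6),.031),("tin",(332.5,231.3),.06),("sd_tip",cr(738,30),.012),("sd_handle",(328.4,182.9),.018),("sd_butt",cr(720,254),.015),("br_end",cr(598,514),.015),("br_tip",cr(548,285),.015),("br_ferr",(290,230.3),.018),("br_hand",(294.3,248.4),.015),("large",(290.7,166.7),.068)):
        print(k,g(uv,z).round(4))
    t2=ray("top",[cr(40,243),cr(241,220),cr(270,498),cr(65,517)],.012); print(t2.round(4),t2.mean(0))
    s=ray("top",[cr(405,330),cr(472,364),cr(438,432),cr(370,395)],.03); print(s, s.mean(0))
    f=np.load("top.npy"); crop("top",350,170,490,275,5,"c2",f)
E
python3 pos.py
```

```text
tape [0.6534 0.1077]
switch [0.485 0.108]
tin [ 0.4795 -0.121 ]
sd_tip [ 0.7452 -0.1269]
sd_handle [ 0.6229 -0.1132]
sd_butt [ 0.577  -0.1119]
br_end [ 0.3866 -0.0219]
br_tip [0.5542 0.0148]
br_ferr [4.834e-01 1.000e-04]
br_hand [ 0.4306 -0.0125]
large [ 0.6636 -0.0024]
[[0.5859 0.396 ]
 [0.603  0.2436]
 [0.3972 0.2194]
 [0.3818 0.373 ]] [0.49197317 0.30801179]
[[0.52026164 0.11871448]
 [0.49555575 0.06971286]
 [0.44618758 0.09423824]
 [0.47289875 0.14396142]] [0.48372593 0.10665675]
```

View pics/c2.png

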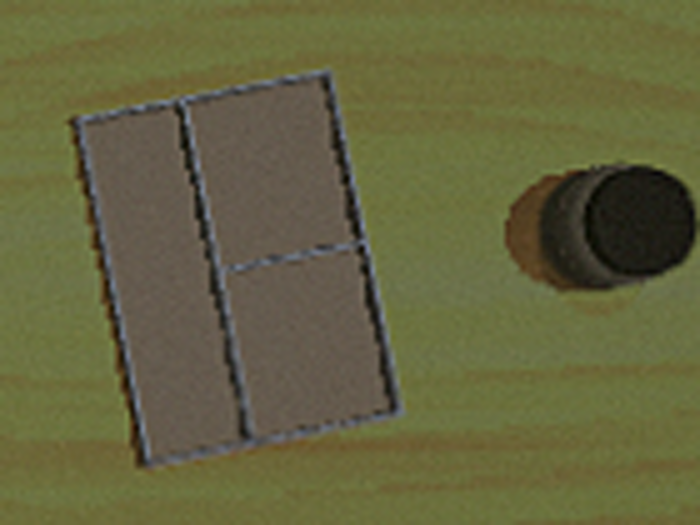

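Tray3 corners in the crop are (78,119), (328,72), (401,412) and (146,464), and the jar is clear of it at (620,230). Now I'll work out the targets and add a move-planning helper.

```bash
cat > plan.py <<'E'
# usage: plan.py x y z yaw ...   legs from the current pose (turn first, then shift), in tool axes
import sys
from h import *
state()
o=robot.observe(); p=np.array(o["tool_pos"]); yaw=o["ee_rot"][2]
a=np.array(sys.argv[1:],float).reshape(-1,4)
for t in a:
    dy=(t[3]-yaw+180)%360-180; y=np.radians(t[3]); d=t[:3]-p
    s=np.array([np.cos(y)*d[0]+np.sin(y)*d[1], np.sin(y)*d[0]-np.cos(y)*d[1], -d[2]])
    print("turn z total %.1f; shift total"%(-dy), s.round(4), "dist",np.linalg.norm(d).round(3))
    p=t[:3]; yaw=t[3]
E
python3 - <<'E'
from h import *
c=lambda x,y:(350+x/5,170+y/5)
from pos import cr
T3=ray("top",[c(78,119),c(328,72),c(401,412),c(146,464)],.012)
T2=ray("top",[cr(40,243),cr(241,220),cr(270,498),cr(65,517)],.012)
for n,w,B in(("t3",T3,dict(sd=(-.03,.045),far=(.052,-.0315),near=(-.052,-.0315))),("t2",T2,dict(br=(-.04,-.045),tin=(0,.0315)))):
    ctr=w.mean(0); e=(w[0]+w[1]-w[2]-w[3]); l=(w[0]+w[3]-w[1]-w[2])
    ya=np.arctan2(e[1],e[0]); yb=np.arctan2(-l[0],l[1]); print(n,ctr.round(4),np.degrees([ya,yb]).round(1),np.linalg.norm(e)/2,np.linalg.norm(l)/2)
    y=(2*ya+yb)/3; R=np.array([[np.cos(y),-np.sin(y)],[np.sin(y),np.cos(y)]])
    print("yaw",np.degrees(y)); [print(k,(ctr+R@np.array(v)).round(4)) for k,v in B.items()]
    # side check: where do the corners fall
    print(proj("side",np.c_[w,np.full(4,.012)]).round(1).tolist())
print(proj("side",[[.6534,.1077,.024],[.485,.108,.03],[.4795,-.121,.06],[.7452,-.1269,.01],[.3866,-.0219,.015]]).round(1).tolist())
E
python3 plan.py .431 -.012 .15 102.4 .431 -.012 .008 102.4
```

```text
t3 [ 0.504  -0.3179] [10.8 10.8] 0.20597881470314675 0.15368981355693467
yaw 10.819580266909668
sd [ 0.466  -0.2793]
far [ 0.5609 -0.3391]
near [ 0.4588 -0.3586]
[[342.6, 263.0], [394.0, 295.1], [348.1, 358.9], [293.3, 319.2]]
t2 [0.492 0.308] [6.6 6. ] 0.20633068793028853 0.15383367439854878
yaw 6.39398802526528
br [0.4572 0.2588]
tin [0.4885 0.3393]
[[210.1, 147.7], [240.9, 168.8], [189.6, 204.1], [159.7, 179.1]]
[[280.1, 181.5], [235.0, 206.8], [284.5, 250.6], [356.5, 213.6], [234.0, 256.1]]Traceback (most recent call last):
  File "plan.py", line 4, in <module>
    state()
    ~~~~~^^
  File "h.py", line 11, in state
    o=robot.observe(); print(o["time_s"],o["tool_pos"].round(4),o["ee_rot"].round(1),o["force"].round(1),o["opening"].round(4),"q",o["qpos"].round(0))
                                                                                                         ^^^^^^^^^^^^^^^^^^
AttributeError: 'float' object has no attribute 'round'
```

The side view agrees to about 1–2 px.

```bash
sed -i 's/o\["opening"\].round(4)/round(o["opening"],4)/' h.py; python3 plan.py .431 -.012 .15 102.4 .431 -.012 .008 102.4
```

```text
0.15 [0.1641 0.5505 0.2306] [-1.80e+02  1.00e-01  7.34e+01] [0.  0.2 0.4] 0.0856 q [69. 18. 86.  0. 76. -4.]
turn z total -29.0; shift total [-0.6067  0.1399  0.0806] dist 0.628
turn z total -0.0; shift total [0.    0.    0.142] dist 0.142
```

drive_tool:
  angular:
    - [0,0,-7.25]
    - [0,0,-7.25]
    - [0,0,-7.25]
    - [0,0,-7.25]
  linear:
    - [0,0,0]
    - [0,0,0]
    - [0,0,0]
    - [0,0,0]
  jaw: [1,1,1,1]

```text
time_s: 0.55
tool_pos: [0.1642, 0.5507, 0.2309]
ee_rot: [-180.0, 0.0, 102.7]
force: [-0.2, 0.1, -0.8]
opening: 0.0854
```

```bash
python3 plan.py .45 .25 .2 102.4 .431 -.012 .15 102.4
```

```text
0.55 [0.1642 0.5507 0.2309] [-180.     0.   102.7] [-0.2  0.1 -0.8] 0.0854 q [ 69.  18.  86.   0.  76. -34.]
turn z total 0.3; shift total [-0.3551  0.2145  0.0309] dist 0.416
turn z total -0.0; shift total [-0.2518 -0.0748  0.05  ] dist 0.267
```

drive_tool:
  angular:
    - [0,0,0]
    - [0,0,0]
    - [0,0,0]
    - [0,0,0]
    - [0,0,0]
  linear:
    - [-0.0355,0.0215,0.003]
    - [-0.0355,0.0215,0.003]
    - [-0.0355,0.0215,0.003]
    - [-0.0355,0.0215,0.003]
    - [-0.0355,0.0215,0.003]
  jaw: [1,1,1,1,1]

```text
time_s: 1.05
tool_pos: [0.3081, 0.3993, 0.216]
ee_rot: [-180.0, 0.0, 102.4]
force: [0.3, 0.2, 0.3]
opening: 0.0853
```

drive_tool:
  angular:
    - [0,0,0]
    - [0,0,0]
    - [0,0,0]
    - [0,0,0]
    - [0,0,0]
  linear:
    - [-0.0355,0.0215,0.003]
    - [-0.0355,0.0215,0.003]
    - [-0.0355,0.0215,0.003]
    - [-0.0355,0.0215,0.003]
    - [-0.0355,0.0215,0.003]
  jaw: [1,1,1,1,1]

```text
time_s: 1.55
tool_pos: [0.4513, 0.249, 0.2011]
ee_rot: [-180.0, -0.0, 102.4]
force: [-0.1, 0.8, -0.2]
opening: 0.0853
```

drive_tool:
  angular:
    - [0,0,0]
    - [0,0,0]
    - [0,0,0]
    - [0,0,0]
    - [0,0,0]
  linear:
    - [-0.042,-0.0125,0.008]
    - [-0.042,-0.0125,0.008]
    - [-0.042,-0.0125,0.008]
    - [-0.042,-0.0125,0.008]
    - [-0.042,-0.0125,0.008]
  jaw: [1,1,1,1,1]

```text
time_s: 2.05
tool_pos: [0.4341, 0.0303, 0.161]
ee_rot: [180.0, 0.0, 102.4]
force: [1.1, 0.3, 0.3]
opening: 0.0857
```

```bash
python3 plan.py .431 -.012 .05 102.4 .431 -.012 .008 102.4
```

```text
2.05 [0.4341 0.0303 0.161 ] [180.    0.  102.4] [1.1 0.3 0.3] 0.0857 q [  -2.   11.  108.   -0.   61. -104.]
turn z total 0.0; shift total [-0.0407 -0.0121  0.111 ] dist 0.119
turn z total -0.0; shift total [0.    0.    0.042] dist 0.042
```

drive_tool:
  angular:
    - [0,0,0]
    - [0,0,0]
    - [0,0,0]
    - [0,0,0]
    - [0,0,0]
  linear:
    - [-0.04,-0.012,0]
    - [0,0,0.04]
    - [0,0,0.04]
    - [0,0,0.031]
    - [0,0,0]
  jaw: [1,1,1,0.2,0]

```text
time_s: 2.55
tool_pos: [0.4279, -0.0096, 0.0472]
ee_rot: [-179.5, -0.2, 102.3]
force: [-0.4, 0.5, 0.1]
opening: 0.0591
```

Run:
```python
from h import *
state(); f=robot.grab_frame("side"); crop("side",200,160,330,285,4.5,"c3",f)
```

```text
2.55 [ 0.4279 -0.0096  0.0472] [-179.5   -0.2  102.3] [-0.4  0.5  0.1] 0.0591 q [  -7.   20.  117.   -0.   43. -109.]
```

View pics/c3.png

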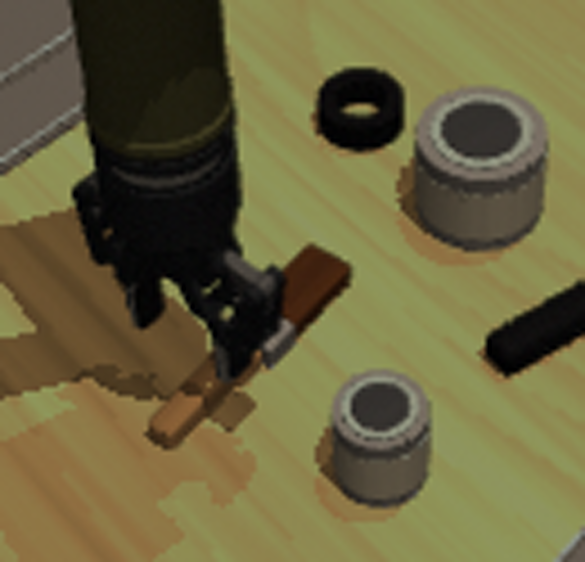

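The fingers straddle the brush handle in the crop (210,380). The descent was clipped by joint speed, so I'll finish it more slowly.

drive_tool:
  angular:
    - [0,0,0]
    - [0,0,0]
    - [0,0,0]
    - [0,0,0]
    - [0,0,0]
  linear:
    - [0,0.003,0.01]
    - [0,0,0.015]
    - [0,0,0.01]
    - [0,0,0.003]
    - [0,0,0]
  jaw: [0,0,0,0,0]

```text
time_s: 3.1
tool_pos: [0.4346, -0.009, 0.0124]
ee_rot: [180.0, 0.0, 102.4]
force: [0.6, 0.1, 0.6]
opening: 0.043
```

```bash
python3 plan.py .431 -.012 .008 102.4
```

```text
3.1 [ 0.4346 -0.009   0.0124] [180.    0.  102.4] [0.6 0.1 0.6] 0.043 q [  -7.   24.  118.   -0.   37. -109.]
turn z total 0.0; shift total [-0.0022 -0.0042  0.0044] dist 0.006
```

drive_tool:
  angular:
    - [0,0,0]
    - [0,0,0]
    - [0,0,0]
    - [0,0,0]
    - [0,0,0]
  linear:
    - [-0.002,-0.002,0.004]
    - [0,0,0]
    - [0,0,0]
    - [0,0,0]
    - [0,0,0]
  jaw: [0,-1,-1,-1,-1]
  newtons: 40

```text
time_s: 3.6
tool_pos: [0.4329, -0.0116, 0.0087]
ee_rot: [180.0, 0.0, 102.4]
force: [-1.7, -1.3, 4.8]
opening: 0.0192
```

drive_tool:
  angular:
    - [0,0,0]
    - [0,0,0]
    - [0,0,0]
    - [0,0,0]
    - [0,0,0]
  linear:
    - [0,0,0]
    - [0,0,0]
    - [0,0,-0.01]
    - [0,0,-0.02]
    - [0,0,-0.02]
  jaw: [-1,-1,-1,-1,-1]

```text
time_s: 4.1
tool_pos: [0.4324, -0.0113, 0.0589]
ee_rot: [-179.9, -0.0, 102.4]
force: [0.8, -0.1, -0.4]
opening: 0.0189
```

drive_tool:
  angular:
    - [0,0,0]
    - [0,0,0]
    - [0,0,0]
  linear:
    - [0,0,-0.02]
    - [0,0,-0.02]
    - [0,0,0]
  jaw: [-1,-1,-1]

```text
time_s: 4.4
tool_pos: [0.4349, -0.0116, 0.1008]
ee_rot: [179.7, 0.1, 102.4]
force: [0.4, -0.1, -1.4]
opening: 0.0187
```

```bash
python3 - <<'E'
from h import *
state(); f=robot.grab_frame("side"); crop("side",200,160,330,285,4.5,"c4",f)
E
python3 plan.py .4572 .2588 .1 96.4  .4572 .2588 .012 96.4
```

```text
4.4 [ 0.4349 -0.0116  0.1008] [1.797e+02 1.000e-01 1.024e+02] [ 0.4 -0.1 -1.4] 0.0187 q [  -7.   15.  113.    0.   51. -110.]
4.45 [ 0.434  -0.0115  0.0996] [1.798e+02 1.000e-01 1.024e+02] [ 0.2 -0.4 -0.9] 0.0189 q [  -7.   15.  113.    0.   51. -110.]
turn z total 6.0; shift total [ 0.266   0.0532 -0.0004] dist 0.271
turn z total -0.0; shift total [0.    0.    0.088] dist 0.088
```

View pics/c4.png

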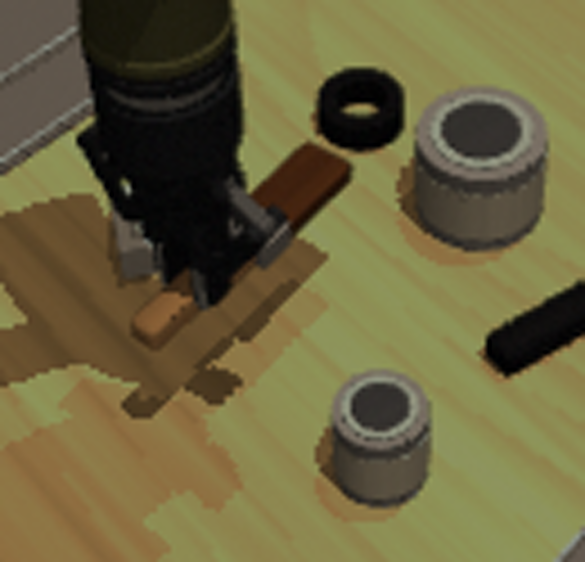

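The brush is lifted and level, held by the handle at crop (205,290).

drive_tool:
  angular:
    - [0,0,6]
    - [0,0,0]
    - [0,0,0]
    - [0,0,0]
    - [0,0,0]
  linear:
    - [0,0,0]
    - [0.038,0.0075,0]
    - [0.038,0.0075,0]
    - [0.038,0.0075,0]
    - [0.038,0.0075,0]
  jaw: [-1,-1,-1,-1,-1]

```text
time_s: 4.95
tool_pos: [0.4448, 0.1441, 0.0972]
ee_rot: [-179.9, 0.0, 96.4]
force: [0.5, 0.1, -1.4]
opening: 0.0189
```

drive_tool:
  angular:
    - [0,0,0]
    - [0,0,0]
    - [0,0,0]
    - [0,0,0]
  linear:
    - [0.038,0.0075,0]
    - [0.038,0.0075,0]
    - [0.038,0.0075,0]
    - [0,0,0]
  jaw: [-1,-1,-1,-1]

```text
time_s: 5.35
tool_pos: [0.4561, 0.2632, 0.0973]
ee_rot: [179.9, -0.1, 96.6]
force: [-0.2, -0.3, -0.5]
opening: 0.0189
```

```bash
python3 plan.py .4572 .2588 .03 96.4  .4572 .2588 .012 96.4
```

```text
5.35 [0.4561 0.2632 0.0973] [ 1.799e+02 -1.000e-01  9.660e+01] [-0.2 -0.3 -0.5] 0.0189 q [ 25.  22. 102.   0.  56. -71.]
turn z total 0.2; shift total [-0.0045  0.0006  0.0673] dist 0.067
turn z total -0.0; shift total [0.    0.    0.018] dist 0.018
```

drive_tool:
  angular:
    - [0,0,0]
    - [0,0,0]
    - [0,0,0]
    - [0,0,0]
    - [0,0,0]
  linear:
    - [-0.0045,0,0.02]
    - [0,0,0.02]
    - [0,0,0.02]
    - [0,0,0.01]
    - [0,0,0.01]
  jaw: [-1,-1,-1,-1,-1]

```text
time_s: 5.85
tool_pos: [0.4551, 0.2535, 0.017]
ee_rot: [-179.9, 0.0, 96.4]
force: [-0.0, 0.5, -0.6]
opening: 0.0188
```

drive_tool:
  angular:
    - [0,0,0]
    - [0,0,0]
    - [0,0,0]
  linear:
    - [0,0,0.003]
    - [0,0,0.001]
    - [0,0,0]
  jaw: [-1,-1,-1]

```text
time_s: 6.15
tool_pos: [0.4563, 0.2544, 0.0147]
ee_rot: [180.0, -0.0, 96.4]
force: [0.3, 0.5, -0.8]
opening: 0.0188
```

Run:
```python
from h import *
state(); f=robot.grab_frame("side"); crop("side",140,100,270,225,4.5,"c5",f)
```

```text
6.15 [0.4563 0.2544 0.0147] [180.   -0.   96.4] [ 0.3  0.5 -0.8] 0.0188 q [ 25.  28. 107.  -0.  44. -72.]
```

View pics/c5.png

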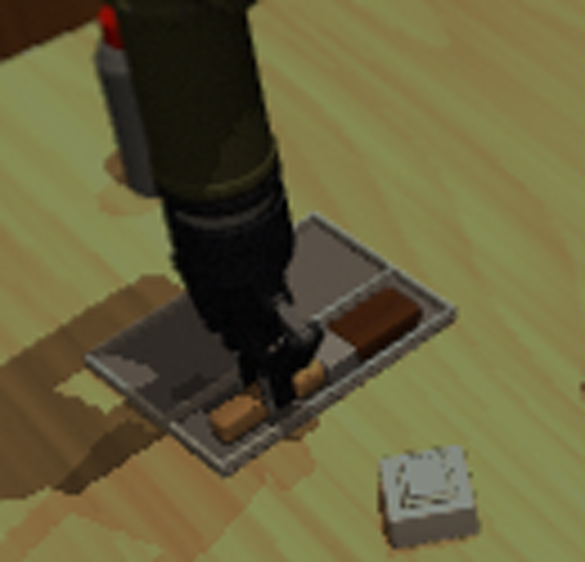

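The brush lies inside the narrow bay. I'll shift 4 mm, lower the last 2–3 mm and release with the jaw only part open.

drive_tool:
  angular:
    - [0,0,0]
    - [0,0,0]
    - [0,0,0]
    - [0,0,0]
    - [0,0,0]
  linear:
    - [0.004,0,0]
    - [0,0,0.0025]
    - [0,0,0]
    - [0,0,0]
    - [0,0,0]
  jaw: [-1,-1,-1,-0.3,-0.3]

```text
time_s: 6.7
tool_pos: [0.4555, 0.2583, 0.0119]
ee_rot: [180.0, -0.0, 96.4]
force: [-0.2, 0.8, 0.3]
opening: 0.0299
```

drive_tool:
  angular:
    - [0,0,0]
    - [0,0,0]
    - [0,0,0]
    - [0,0,0]
    - [0,0,0]
  linear:
    - [0,0,0]
    - [0,0,-0.01]
    - [0,0,-0.03]
    - [0,0,-0.04]
    - [0,0,-0.04]
  jaw: [-0.3,-0.3,0.5,1,1]

```text
time_s: 7.2
tool_pos: [0.4549, 0.2579, 0.1334]
ee_rot: [-179.9, 0.0, 96.4]
force: [1.0, 0.6, 0.4]
opening: 0.0718
```

```bash
python3 plan.py .48 -.121 .14 96.4  .48 -.121 .022 96.4
```

```text
7.2 [0.4549 0.2579 0.1334] [-179.9    0.    96.4] [1.  0.6 0.4] 0.0718 q [ 25.  19. 100.   0.  61. -71.]
turn z total -0.0; shift total [-0.3794 -0.0173 -0.0066] dist 0.38
turn z total -0.0; shift total [0.    0.    0.118] dist 0.118
```

drive_tool:
  angular:
    - [0,0,0]
    - [0,0,0]
    - [0,0,0]
    - [0,0,0]
    - [0,0,0]
  linear:
    - [-0.038,-0.0017,-0.001]
    - [-0.038,-0.0017,-0.001]
    - [-0.038,-0.0017,-0.001]
    - [-0.038,-0.0017,-0.001]
    - [-0.038,-0.0017,-0.001]
  jaw: [1,1,1,1,1]

```text
time_s: 7.7
tool_pos: [0.4681, 0.0671, 0.1378]
ee_rot: [179.9, 0.0, 96.4]
force: [0.5, 0.0, -0.0]
opening: 0.0856
```

drive_tool:
  angular:
    - [0,0,0]
    - [0,0,0]
    - [0,0,0]
    - [0,0,0]
    - [0,0,0]
  linear:
    - [-0.038,-0.0017,-0.001]
    - [-0.038,-0.0017,-0.001]
    - [-0.038,-0.0017,-0.001]
    - [-0.038,-0.0017,-0.001]
    - [-0.038,-0.0017,-0.001]
  jaw: [1,1,1,1,1]

```text
time_s: 8.2
tool_pos: [0.4807, -0.1229, 0.1427]
ee_rot: [179.9, 0.0, 96.4]
force: [1.4, 0.4, 0.5]
opening: 0.0857
```

drive_tool:
  angular:
    - [0,0,0]
  linear:
    - [0,0,0]
  jaw: [1]

```text
time_s: 8.3
tool_pos: [0.4823, -0.1258, 0.143]
ee_rot: [179.8, 0.2, 96.1]
force: [0.6, 0.3, -0.1]
opening: 0.0851
```

```bash
python3 plan.py .48 -.121 .022 96.4
```

```text
8.3 [ 0.4823 -0.1258  0.143 ] [179.8   0.2  96.1] [ 0.6  0.3 -0.1] 0.0851 q [ -19.   17.  103.   -0.   61. -115.]
turn z total -0.3; shift total [ 0.005  -0.0017  0.121 ] dist 0.121
```

drive_tool:
  angular:
    - [0,0,0]
    - [0,0,0]
    - [0,0,0]
    - [0,0,0]
    - [0,0,0]
  linear:
    - [0.004,-0.002,0.015]
    - [0,0,0.025]
    - [0,0,0.025]
    - [0,0,0.025]
    - [0,0,0.025]
  jaw: [1,1,1,1,1]

```text
time_s: 8.8
tool_pos: [0.4785, -0.1168, 0.0266]
ee_rot: [180.0, 0.0, 96.4]
force: [0.1, -0.1, 0.0]
opening: 0.0851
```

drive_tool:
  angular:
    - [0,0,0]
    - [0,0,0]
    - [0,0,0]
    - [0,0,0]
    - [0,0,0]
  linear:
    - [0,0,0.006]
    - [0,0,0]
    - [0,0,0]
    - [0,0,0]
    - [0,0,0]
  jaw: [1,0.2,0.2,-1,-1]

```text
time_s: 9.3
tool_pos: [0.4796, -0.1178, 0.0222]
ee_rot: [179.8, 0.1, 96.4]
force: [-0.2, 0.3, 4.6]
opening: 0.0537
```

drive_tool:
  angular:
    - [0,0,0]
    - [0,0,0]
  linear:
    - [0,0,0]
    - [0,0,0]
  jaw: [-1,-1]

```text
time_s: 9.5
tool_pos: [0.4797, -0.1178, 0.0222]
ee_rot: [179.8, 0.1, 96.4]
force: [-0.3, 1.0, 6.9]
opening: 0.0544
```

```bash
python3 plan.py .4885 .3393 .1 96.4
```

```text
9.5 [ 0.4797 -0.1178  0.0222] [1.798e+02 1.000e-01 9.640e+01] [-0.3  1.   6.9] 0.0544 q [ -19.   26.  111.    0.   43. -115.]
turn z total -0.0; shift total [ 0.4533  0.0597 -0.0778] dist 0.464
```

drive_tool:
  angular:
    - [0,0,0]
    - [0,0,0]
    - [0,0,0]
    - [0,0,0]
    - [0,0,0]
  linear:
    - [0,0,-0.01]
    - [0,0,-0.02]
    - [0,0,-0.025]
    - [0,0,-0.025]
    - [0,0,0]
  jaw: [-1,-1,-1,-1,-1]

```text
time_s: 10.0
tool_pos: [0.4807, -0.1183, 0.1043]
ee_rot: [179.6, 0.2, 96.4]
force: [0.2, 0.3, -1.6]
opening: 0.0542
```

drive_tool:
  angular:
    - [0,0,0]
    - [0,0,0]
    - [0,0,0]
    - [0,0,0]
    - [0,0,0]
  linear:
    - [0.032,0.004,0]
    - [0.035,0.005,0]
    - [0.035,0.005,0]
    - [0.035,0.005,0]
    - [0.035,0.005,0]
  jaw: [-1,-1,-1,-1,-1]

```text
time_s: 10.5
tool_pos: [0.4821, 0.0573, 0.1002]
ee_rot: [-179.9, -0.0, 96.4]
force: [0.6, 0.9, -1.1]
opening: 0.0546
```

drive_tool:
  angular:
    - [0,0,0]
    - [0,0,0]
    - [0,0,0]
    - [0,0,0]
    - [0,0,0]
  linear:
    - [0.035,0.005,0]
    - [0.035,0.005,0]
    - [0.035,0.005,0]
    - [0.035,0.005,0]
    - [0.035,0.005,0]
  jaw: [-1,-1,-1,-1,-1]

```text
time_s: 11.0
tool_pos: [0.4874, 0.2339, 0.1001]
ee_rot: [-179.9, 0.0, 96.4]
force: [0.3, -0.3, -2.2]
opening: 0.0544
```

drive_tool:
  angular:
    - [0,0,0]
    - [0,0,0]
    - [0,0,0]
    - [0,0,0]
  linear:
    - [0.035,0.003,0]
    - [0.035,0.003,0]
    - [0.035,0.003,0]
    - [0,0,0]
  jaw: [-1,-1,-1,-1]

```text
time_s: 11.4
tool_pos: [0.4856, 0.3424, 0.1002]
ee_rot: [179.9, -0.1, 96.6]
force: [-0.2, -0.7, -1.4]
opening: 0.054
```

```bash
python3 plan.py .4885 .3393 .026 96.4
```

```text
11.4 [0.4856 0.3424 0.1002] [ 1.799e+02 -1.000e-01  9.660e+01] [-0.2 -0.7 -1.4] 0.054 q [ 31.  26.  94.   0.  60. -66.]
turn z total 0.2; shift total [-0.0034  0.0025  0.0742] dist 0.074
```

drive_tool:
  angular:
    - [0,0,0]
    - [0,0,0]
    - [0,0,0]
    - [0,0,0]
    - [0,0,0]
  linear:
    - [-0.002,0.002,0.015]
    - [0,0,0.02]
    - [0,0,0.02]
    - [0,0,0.013]
    - [0,0,0.003]
  jaw: [-1,-1,-1,-1,-1]

```text
time_s: 11.9
tool_pos: [0.4863, 0.3349, 0.0277]
ee_rot: [-179.8, 0.1, 96.4]
force: [1.3, -1.0, -2.2]
opening: 0.0541
```

drive_tool:
  angular:
    - [0,0,0]
  linear:
    - [0,0,0]
  jaw: [-1]

```text
time_s: 12.0
tool_pos: [0.4875, 0.3358, 0.0292]
ee_rot: [-179.9, 0.0, 96.4]
force: [0.5, -0.0, -1.8]
opening: 0.0542
```

```bash
python3 plan.py .4885 .3393 .0258 96.4
```

```text
12.0 [0.4875 0.3358 0.0292] [-179.9    0.    96.4] [ 0.5 -0.  -1.8] 0.0542 q [ 30.  31.  98.  -0.  51. -66.]
turn z total -0.0; shift total [0.0034 0.0013 0.0034] dist 0.005
```

drive_tool:
  angular:
    - [0,0,0]
    - [0,0,0]
    - [0,0,0]
    - [0,0,0]
    - [0,0,0]
  linear:
    - [0,0,0.003]
    - [0,0,0.0005]
    - [0,0,0]
    - [0,0,0]
    - [0,0,0]
  jaw: [-1,-1,-1,0.7,0.7]

```text
time_s: 12.5
tool_pos: [0.4884, 0.3367, 0.027]
ee_rot: [179.9, -0.0, 96.4]
force: [-0.1, 0.3, 0.3]
opening: 0.0726
```

drive_tool:
  angular:
    - [0,0,0]
    - [0,0,0]
    - [0,0,0]
    - [0,0,0]
    - [0,0,0]
  linear:
    - [0,0,0]
    - [0,0,-0.02]
    - [0,0,-0.03]
    - [0,0,-0.03]
    - [0,0,-0.03]
  jaw: [0.7,0.7,1,1,1]

```text
time_s: 13.0
tool_pos: [0.4878, 0.3363, 0.1375]
ee_rot: [-180.0, 0.0, 96.4]
force: [0.6, 0.6, 1.0]
opening: 0.0854
```

```bash
python3 plan.py .59 -.02 .15 84.9 .631 -.1167 .15 84.9 .631 -.1167 .01 84.9
```

```text
13.0 [0.4878 0.3363 0.1375] [-180.     0.    96.4] [0.6 0.6 1. ] 0.0854 q [ 30.  24.  91.  -0.  65. -66.]
turn z total 11.5; shift total [-0.3458  0.1335 -0.0125] dist 0.371
turn z total -0.0; shift total [-0.0927  0.0494 -0.    ] dist 0.105
turn z total -0.0; shift total [0.   0.   0.14] dist 0.14
```

drive_tool:
  angular:
    - [0,0,5.75]
    - [0,0,5.75]
    - [0,0,0]
    - [0,0,0]
    - [0,0,0]
  linear:
    - [0,0,0]
    - [0,0,0]
    - [-0.0365,0.0152,-0.002]
    - [-0.0365,0.0152,-0.002]
    - [-0.0365,0.0152,-0.002]
  jaw: [1,1,1,1,1]

```text
time_s: 13.5
tool_pos: [0.5238, 0.2224, 0.1426]
ee_rot: [180.0, -0.0, 85.0]
force: [0.4, -0.8, 0.3]
opening: 0.0855
```

drive_tool:
  angular:
    - [0,0,0]
    - [0,0,0]
    - [0,0,0]
    - [0,0,0]
    - [0,0,0]
  linear:
    - [-0.0365,0.0152,-0.001]
    - [-0.0365,0.0152,-0.001]
    - [-0.0365,0.0152,-0.001]
    - [-0.0365,0.0152,-0.001]
    - [-0.0365,0.0152,-0.001]
  jaw: [1,1,1,1,1]

```text
time_s: 14.0
tool_pos: [0.5834, 0.0331, 0.1476]
ee_rot: [180.0, -0.0, 84.9]
force: [0.7, -0.2, -0.4]
opening: 0.0851
```

drive_tool:
  angular:
    - [0,0,0]
    - [0,0,0]
    - [0,0,0]
    - [0,0,0]
    - [0,0,0]
  linear:
    - [-0.0365,0.0152,0]
    - [-0.0365,0.0152,0]
    - [-0.0365,0.0152,0]
    - [-0.0365,0.0152,0]
    - [0,0,0]
  jaw: [1,1,1,0.2,0.2]

```text
time_s: 14.5
tool_pos: [0.6327, -0.1215, 0.1475]
ee_rot: [179.8, 0.2, 84.6]
force: [0.7, 0.0, 0.5]
opening: 0.0591
```

```bash
python3 plan.py .631 -.1167 .01 84.9
```

```text
14.5 [ 0.6327 -0.1215  0.1475] [179.8   0.2  84.6] [0.7 0.  0.5] 0.0591 q [-15.  27.  84.  -0.  69. -99.]
turn z total -0.3; shift total [ 0.0046 -0.0021  0.1375] dist 0.138
```

drive_tool:
  angular:
    - [0,0,0]
    - [0,0,0]
    - [0,0,0]
    - [0,0,0]
    - [0,0,0]
  linear:
    - [0.003,0,0.02]
    - [0,0,0.03]
    - [0,0,0.03]
    - [0,0,0.03]
    - [0,0,0.02]
  jaw: [0.2,0.2,0.2,0.2,0.2]

```text
time_s: 15.0
tool_pos: [0.6294, -0.1121, 0.0153]
ee_rot: [-179.8, -0.0, 84.9]
force: [0.5, -0.2, -0.5]
opening: 0.051
```

drive_tool:
  angular:
    - [0,0,0]
    - [0,0,0]
    - [0,0,0]
  linear:
    - [0,0,0.005]
    - [0,0,0]
    - [0,0,0]
  jaw: [0.2,0,0]

```text
time_s: 15.3
tool_pos: [0.6318, -0.1131, 0.0134]
ee_rot: [179.9, 0.0, 84.9]
force: [0.4, 0.1, 0.5]
opening: 0.043
```

```bash
python3 plan.py .631 -.1167 .01 84.9
python3 - <<'E'
from h import *
crop("side",270,130,400,255,4.5,"c6")
E
```

```text
15.3 [ 0.6318 -0.1131  0.0134] [179.9   0.   84.9] [0.4 0.1 0.5] 0.043 q [-14.  35.  92.   0.  53. -99.]
turn z total 0.0; shift total [-0.0037 -0.0005  0.0034] dist 0.005
```

View pics/c6.png

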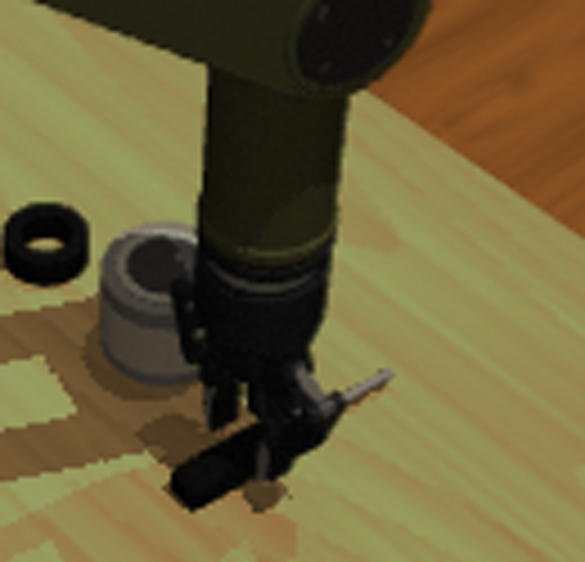

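The fingers straddle the screwdriver handle, clear of the large tin.

drive_tool:
  angular:
    - [0,0,0]
    - [0,0,0]
    - [0,0,0]
    - [0,0,0]
    - [0,0,0]
  linear:
    - [-0.004,0,0.003]
    - [0,0,0]
    - [0,0,0]
    - [0,0,0]
    - [0,0,0]
  jaw: [0,-1,-1,-1,-1]
  newtons: 50

```text
time_s: 15.85
tool_pos: [0.6312, -0.1176, 0.0103]
ee_rot: [179.9, 0.0, 84.9]
force: [-1.0, -0.9, 5.6]
opening: 0.0246
```

drive_tool:
  angular:
    - [0,0,0]
    - [0,0,0]
    - [0,0,0]
    - [0,0,0]
    - [0,0,0]
  linear:
    - [0,0,0]
    - [0,0,-0.01]
    - [0,0,-0.03]
    - [0,0,-0.03]
    - [0,0,-0.02]
  jaw: [-1,-1,-1,-1,-1]

```text
time_s: 16.35
tool_pos: [0.6311, -0.1172, 0.1014]
ee_rot: [179.9, 0.0, 84.9]
force: [0.7, -0.0, -1.0]
opening: 0.0249
```

```bash
python3 plan.py .466 -.2793 .1 100.8 .466 -.2793 .013 100.8
```

```text
16.35 [ 0.6311 -0.1172  0.1014] [179.9   0.   84.9] [ 0.7 -0.  -1. ] 0.0249 q [-14.  29.  87.   0.  63. -99.]
turn z total -15.9; shift total [-0.1283 -0.1925  0.0014] dist 0.231
turn z total -0.0; shift total [0.    0.    0.087] dist 0.087
```

drive_tool:
  angular:
    - [0,0,-8]
    - [0,0,-8]
    - [0,0,0]
    - [0,0,0]
    - [0,0,0]
  linear:
    - [0,0,0]
    - [0,0,0]
    - [-0.0183,-0.0275,0]
    - [-0.0183,-0.0275,0]
    - [-0.0183,-0.0275,0]
  jaw: [-1,-1,-1,-1,-1]

```text
time_s: 16.85
tool_pos: [0.5589, -0.1868, 0.0993]
ee_rot: [-180.0, -0.0, 101.0]
force: [-0.1, -0.5, -1.6]
opening: 0.025
```

drive_tool:
  angular:
    - [0,0,0]
    - [0,0,0]
    - [0,0,0]
    - [0,0,0]
    - [0,0,0]
  linear:
    - [-0.0183,-0.0275,0]
    - [-0.0183,-0.0275,0]
    - [-0.0183,-0.0275,0]
    - [-0.0183,-0.0275,0]
    - [0,0,0]
  jaw: [-1,-1,-1,-1,-1]

```text
time_s: 17.35
tool_pos: [0.4625, -0.2811, 0.0994]
ee_rot: [-179.9, -0.0, 100.7]
force: [0.1, 1.1, -0.6]
opening: 0.0247
```

```bash
python3 plan.py .466 -.2793 .013 100.8
```

```text
17.35 [ 0.4625 -0.2811  0.0994] [-179.9   -0.   100.7] [ 0.1  1.1 -0.6] 0.0247 q [ -36.   23.  100.   -0.   57. -136.]
turn z total -0.1; shift total [0.0011 0.0037 0.0864] dist 0.086
```

drive_tool:
  angular:
    - [0,0,0]
    - [0,0,0]
    - [0,0,0]
    - [0,0,0]
    - [0,0,0]
  linear:
    - [0,0.002,0.02]
    - [0,0,0.02]
    - [0,0,0.02]
    - [0,0,0.015]
    - [0,0,0]
  jaw: [-1,-1,-1,-1,-1]

```text
time_s: 17.85
tool_pos: [0.4666, -0.2773, 0.0225]
ee_rot: [-179.8, -0.2, 100.9]
force: [0.3, -0.1, -1.1]
opening: 0.0244
```

```bash
python3 plan.py .466 -.2793 .0132 100.8
python3 - <<'E'
from h import *
crop("side",270,230,410,365,4.3,"c7")
E
```

```text
17.85 [ 0.4666 -0.2773  0.0225] [-179.8   -0.2  100.9] [ 0.3 -0.1 -1.1] 0.0244 q [ -35.   29.  104.    0.   47. -136.]
turn z total 0.1; shift total [-0.0018 -0.0009  0.0093] dist 0.01
```

View pics/c7.png

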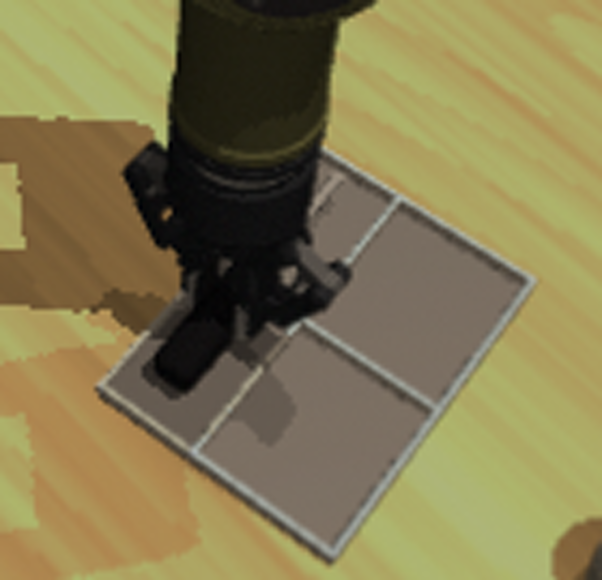

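The screwdriver is aligned above the long bay. I'll lower it and release.

drive_tool:
  angular:
    - [0,0,0]
    - [0,0,0]
    - [0,0,0]
    - [0,0,0]
    - [0,0,0]
  linear:
    - [-0.001,0,0.005]
    - [0,0,0.004]
    - [0,0,0]
    - [0,0,0]
    - [0,0,0]
  jaw: [-1,-1,-1,-1,-0.15]

```text
time_s: 18.4
tool_pos: [0.4682, -0.2801, 0.0158]
ee_rot: [180.0, 0.0, 100.9]
force: [-0.3, -0.6, -0.1]
opening: 0.036
```

drive_tool:
  angular:
    - [0,0,0]
    - [0,0,0]
    - [0,0,0]
    - [0,0,0]
    - [0,0,0]
  linear:
    - [0,0,0]
    - [0,0,0]
    - [0,0,-0.01]
    - [0,0,-0.04]
    - [0,0,-0.04]
  jaw: [-0.15,-0.15,-0.15,0.5,1]

```text
time_s: 18.9
tool_pos: [0.467, -0.2794, 0.106]
ee_rot: [-179.9, -0.1, 100.9]
force: [0.8, -0.6, 0.2]
opening: 0.0641
```

```bash
python3 plan.py .484 .1075 .14 -26.7 .484 .1075 .008 -26.7
```

```text
18.9 [ 0.467  -0.2794  0.106 ] [-1.799e+02 -1.000e-01  1.009e+02] [ 0.8 -0.6  0.2] 0.0641 q [ -35.   22.   99.    0.   58. -136.]
turn z total 127.6; shift total [-0.1587 -0.3532 -0.034 ] dist 0.389
turn z total -0.0; shift total [ 0.    -0.     0.132] dist 0.132
```

drive_tool:
  angular:
    - [0,0,8.5]
    - [0,0,8.5]
    - [0,0,8.5]
    - [0,0,8.5]
    - [0,0,8.5]
  linear:
    - [0,0,-0.007]
    - [0,0,-0.007]
    - [0,0,-0.007]
    - [0,0,-0.007]
    - [0,0,-0.006]
  jaw: [1,1,1,1,1]

```text
time_s: 19.4
tool_pos: [0.468, -0.2799, 0.1406]
ee_rot: [179.9, 0.0, 58.1]
force: [-0.6, 0.6, 0.1]
opening: 0.0853
```

drive_tool:
  angular:
    - [0,0,8.5]
    - [0,0,8.5]
    - [0,0,8.5]
    - [0,0,8.5]
    - [0,0,8.5]
  linear:
    - [0,0,0]
    - [0,0,0]
    - [0,0,0]
    - [0,0,0]
    - [0,0,0]
  jaw: [1,1,1,1,1]

```text
time_s: 19.9
tool_pos: [0.4679, -0.2799, 0.1402]
ee_rot: [180.0, -0.0, 15.5]
force: [-0.2, -0.2, 0.2]
opening: 0.085
```

drive_tool:
  angular:
    - [0,0,8.5]
    - [0,0,8.5]
    - [0,0,8.5]
    - [0,0,8.5]
    - [0,0,8.5]
  linear:
    - [0,0,0]
    - [0,0,0]
    - [0,0,0]
    - [0,0,0]
    - [0,0,0]
  jaw: [1,1,1,1,1]

```text
time_s: 20.4
tool_pos: [0.4679, -0.2799, 0.1401]
ee_rot: [180.0, -0.0, -27.0]
force: [-0.0, 0.5, -0.2]
opening: 0.0855
```

drive_tool:
  angular:
    - [0,0,0]
    - [0,0,0]
    - [0,0,0]
    - [0,0,0]
    - [0,0,0]
  linear:
    - [-0.016,-0.0353,0]
    - [-0.016,-0.0353,0]
    - [-0.016,-0.0353,0]
    - [-0.016,-0.0353,0]
    - [-0.016,-0.0353,0]
  jaw: [1,1,1,1,1]

```text
time_s: 20.9
tool_pos: [0.4753, -0.0849, 0.1402]
ee_rot: [-180.0, -0.1, -26.6]
force: [0.6, 0.5, -0.1]
opening: 0.0853
```

drive_tool:
  angular:
    - [0,0,0]
    - [0,0,0]
    - [0,0,0]
    - [0,0,0]
    - [0,0,0]
  linear:
    - [-0.016,-0.0353,0]
    - [-0.016,-0.0353,0]
    - [-0.016,-0.0353,0]
    - [-0.016,-0.0353,0]
    - [0,0,0]
  jaw: [1,1,1,1,1]

```text
time_s: 21.4
tool_pos: [0.4815, 0.0727, 0.1402]
ee_rot: [-179.9, -0.0, -26.3]
force: [-0.5, -1.4, 0.3]
opening: 0.0858
```

```bash
python3 plan.py .484 .1075 .008 -26.7
```

```text
21.4 [0.4815 0.0727 0.1402] [-179.9   -0.   -26.3] [-0.5 -1.4  0.3] 0.0858 q [  4.  16. 104.   0.  60.  30.]
turn z total 0.4; shift total [-0.0135 -0.0322  0.1322] dist 0.137
```

Now I'll check the trays while moving over the switch and tape.

drive_tool:
  angular:
    - [0,0,0.4]
    - [0,0,0]
    - [0,0,0]
    - [0,0,0]
    - [0,0,0]
  linear:
    - [-0.013,-0.032,0]
    - [0,0,0.03]
    - [0,0,0.03]
    - [0,0,0.025]
    - [0,0,0]
  jaw: [1,1,1,1,1]

```text
time_s: 21.9
tool_pos: [0.4815, 0.1021, 0.0522]
ee_rot: [179.8, 0.3, -27.0]
force: [-0.8, 0.7, 0.1]
opening: 0.0857
```

```bash
python3 plan.py .484 .1075 .008 -26.7
python3 - <<'E'
from h import *
crop("side",150,130,410,365,2.3,"c8")
E
```

```text
21.9 [0.4815 0.1021 0.0522] [179.8   0.3 -27. ] [-0.8  0.7  0.1] 0.0857 q [  7.  24. 109.  -0.  48.  34.]
turn z total -0.3; shift total [-0.0002 -0.0059  0.0442] dist 0.045
```

View pics/c8.png

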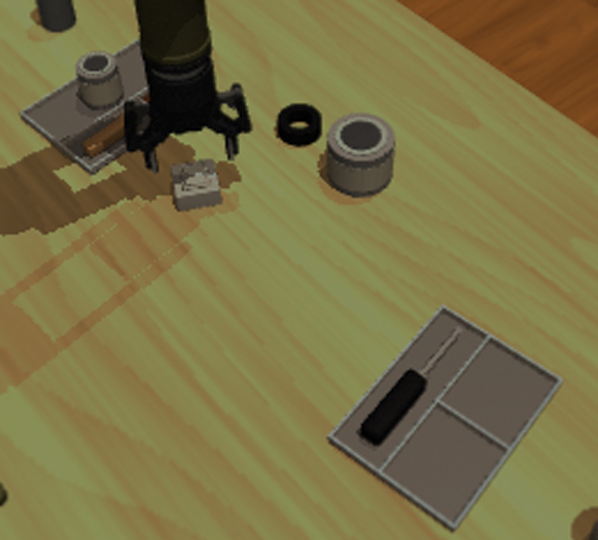

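The screwdriver lies in its bay (395,405), the tin stands upright in its bay (98,80), and the fingers straddle the switch.

drive_tool:
  angular:
    - [0,0,0]
    - [0,0,0]
    - [0,0,0]
    - [0,0,0]
    - [0,0,0]
  linear:
    - [0,-0.005,0.01]
    - [0,0,0.015]
    - [0,0,0.014]
    - [0,0,0.004]
    - [0,0,0]
  jaw: [1,1,1,1,0.4]

```text
time_s: 22.45
tool_pos: [0.4869, 0.1075, 0.0116]
ee_rot: [-180.0, -0.0, -27.0]
force: [0.1, -0.1, 0.4]
opening: 0.0733
```

drive_tool:
  angular:
    - [0,0,0]
    - [0,0,0]
    - [0,0,0]
    - [0,0,0]
    - [0,0,0]
  linear:
    - [0,0,0]
    - [0,0,0]
    - [0,0,0]
    - [0,0,0]
    - [0,0,0]
  jaw: [0.4,-1,-1,-1,-1]
  newtons: 40

```text
time_s: 22.95
tool_pos: [0.4872, 0.1076, 0.0124]
ee_rot: [-179.9, -0.1, -27.0]
force: [-1.3, 0.1, 6.1]
opening: 0.0549
```

```bash
python3 plan.py .5609 -.3391 .1 10.8
```

```text
22.95 [0.4872 0.1076 0.0124] [-1.799e+02 -1.000e-01 -2.700e+01] [-1.3  0.1  6.1] 0.0549 q [  8.  27. 110.   0.  42.  35.]
turn z total -37.8; shift total [-0.0114  0.4526 -0.0876] dist 0.461
```

drive_tool:
  angular:
    - [0,0,0]
    - [0,0,0]
    - [0,0,0]
    - [0,0,0]
    - [0,0,0]
  linear:
    - [0,0,0]
    - [0,0,-0.01]
    - [0,0,-0.025]
    - [0,0,-0.03]
    - [0,0,-0.024]
  jaw: [-1,-1,-1,-1,-1]

```text
time_s: 23.45
tool_pos: [0.4865, 0.1075, 0.1022]
ee_rot: [-180.0, -0.0, -27.0]
force: [0.6, 1.3, -0.8]
opening: 0.0549
```

drive_tool:
  angular:
    - [0,0,-7.5]
    - [0,0,-7.5]
    - [0,0,-7.5]
    - [0,0,-7.5]
    - [0,0,-7.8]
  linear:
    - [0,0,0]
    - [0,0,0]
    - [0,0,0]
    - [0,0,0]
    - [0,0,0]
  jaw: [-1,-1,-1,-1,-1]

```text
time_s: 23.95
tool_pos: [0.4863, 0.1075, 0.101]
ee_rot: [180.0, -0.0, 11.1]
force: [0.2, 0.1, -1.5]
opening: 0.0552
```

drive_tool:
  angular:
    - [0,0,0]
    - [0,0,0]
    - [0,0,0]
    - [0,0,0]
    - [0,0,0]
  linear:
    - [-0.001,0.035,0]
    - [-0.001,0.035,0]
    - [-0.001,0.035,0]
    - [-0.001,0.035,0]
    - [-0.001,0.035,0]
  jaw: [-1,-1,-1,-1,-1]

```text
time_s: 24.45
tool_pos: [0.5142, -0.0666, 0.101]
ee_rot: [180.0, -0.0, 10.8]
force: [0.6, -0.6, -0.2]
opening: 0.0548
```

drive_tool:
  angular:
    - [0,0,0]
    - [0,0,0]
    - [0,0,0]
    - [0,0,0]
    - [0,0,0]
  linear:
    - [-0.001,0.035,0]
    - [-0.001,0.035,0]
    - [-0.001,0.035,0]
    - [-0.001,0.035,0]
    - [-0.001,0.035,0]
  jaw: [-1,-1,-1,-1,-1]

```text
time_s: 24.95
tool_pos: [0.542, -0.2396, 0.1009]
ee_rot: [180.0, -0.0, 10.8]
force: [0.8, 0.3, -0.5]
opening: 0.0548
```

drive_tool:
  angular:
    - [0,0,0]
    - [0,0,0]
    - [0,0,0]
    - [0,0,0]
    - [0,0,0]
  linear:
    - [0,0.034,0]
    - [0,0.034,0]
    - [0,0.034,0]
    - [0,0,0]
    - [0,0,0]
  jaw: [-1,-1,-1,-1,-1]

```text
time_s: 25.45
tool_pos: [0.5608, -0.339, 0.1004]
ee_rot: [-180.0, 0.0, 10.7]
force: [-0.4, 1.5, -0.9]
opening: 0.0547
```

```bash
python3 plan.py .5609 -.3391 .0155 10.8
```

```text
25.45 [ 0.5608 -0.339   0.1004] [-180.     0.    10.7] [-0.4  1.5 -0.9] 0.0547 q [-35.  30.  85.   0.  64. -46.]
turn z total -0.1; shift total [0.     0.0001 0.0849] dist 0.085
```

drive_tool:
  angular:
    - [0,0,0]
    - [0,0,0]
    - [0,0,0]
    - [0,0,0]
    - [0,0,0]
  linear:
    - [0,0,0.02]
    - [0,0,0.025]
    - [0,0,0.02]
    - [0,0,0.012]
    - [0,0,0.004]
  jaw: [-1,-1,-1,-1,-1]

```text
time_s: 25.95
tool_pos: [0.5601, -0.3365, 0.018]
ee_rot: [-179.9, 0.1, 10.9]
force: [0.0, -0.5, -0.7]
opening: 0.0548
```

drive_tool:
  angular:
    - [0,0,0]
    - [0,0,0]
  linear:
    - [0,0,0]
    - [0,0,0]
  jaw: [-1,-1]

```text
time_s: 26.15
tool_pos: [0.5619, -0.3385, 0.0203]
ee_rot: [179.9, -0.1, 10.8]
force: [0.2, 0.4, -0.5]
opening: 0.055
```

```bash
python3 plan.py .5609 -.3391 .0155 10.8
python3 - <<'E'
from h import *
crop("side",270,230,410,365,4.3,"c9")
E
```

```text
26.15 [ 0.5619 -0.3385  0.0203] [ 1.799e+02 -1.000e-01  1.080e+01] [ 0.2  0.4 -0.5] 0.055 q [-35.  35.  89.   0.  55. -46.]
turn z total 0.0; shift total [-0.0011  0.0004  0.0048] dist 0.005
```

View pics/c9.png

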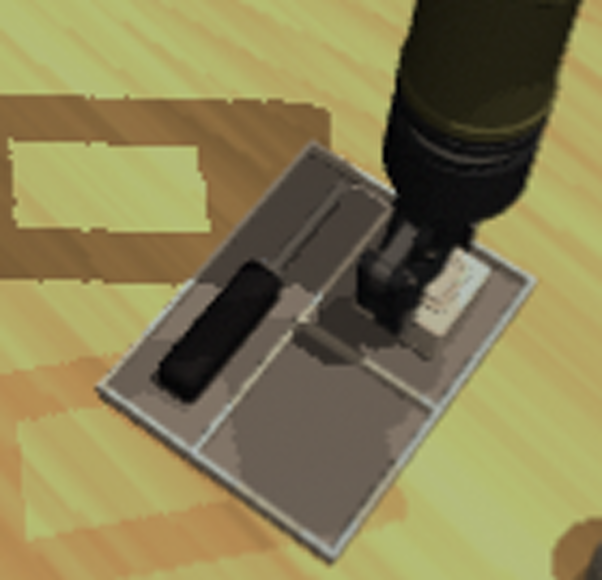

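The switch is over the far bay. I'll lower the last 5 mm and release.

drive_tool:
  angular:
    - [0,0,0]
    - [0,0,0]
    - [0,0,0]
    - [0,0,0]
    - [0,0,0]
  linear:
    - [0,0,0.003]
    - [0,0,0.002]
    - [0,0,0]
    - [0,0,0]
    - [0,0,0]
  jaw: [-1,-1,-1,-1,0.45]

```text
time_s: 26.7
tool_pos: [0.5615, -0.3386, 0.0147]
ee_rot: [180.0, -0.0, 10.8]
force: [0.9, -0.3, -0.3]
opening: 0.0617
```

drive_tool:
  angular:
    - [0,0,0]
    - [0,0,0]
    - [0,0,0]
    - [0,0,0]
    - [0,0,0]
  linear:
    - [0,0,0]
    - [0,0,0]
    - [0,0,-0.01]
    - [0,0,-0.035]
    - [0,0,-0.04]
  jaw: [0.45,0.45,0.45,0.7,1]

```text
time_s: 27.2
tool_pos: [0.56, -0.3375, 0.0988]
ee_rot: [-179.8, 0.2, 10.8]
force: [0.5, -0.6, 0.3]
opening: 0.0841
```

drive_tool:
  angular:
    - [0,0,0]
    - [0,0,0]
  linear:
    - [0,0,-0.04]
    - [0,0,0]
  jaw: [1,1]

```text
time_s: 27.4
tool_pos: [0.5651, -0.341, 0.1469]
ee_rot: [179.5, -0.5, 10.8]
force: [1.1, 0.3, 1.2]
opening: 0.0855
```

```bash
python3 plan.py .6534 .1077 .14 10.8
```

```text
27.4 [ 0.5651 -0.341   0.1469] [179.5  -0.5  10.8] [1.1 0.3 1.2] 0.0855 q [-35.  28.  83.   0.  69. -46.]
turn z total 0.0; shift total [ 0.1708 -0.4242  0.0069] dist 0.457
```

drive_tool:
  angular:
    - [0,0,0]
    - [0,0,0]
    - [0,0,0]
    - [0,0,0]
    - [0,0,0]
  linear:
    - [0.0131,-0.0326,0]
    - [0.0131,-0.0326,0]
    - [0.0131,-0.0326,0]
    - [0.0131,-0.0326,0]
    - [0.0131,-0.0326,0]
  jaw: [1,1,1,1,1]

```text
time_s: 27.9
tool_pos: [0.5949, -0.1646, 0.1393]
ee_rot: [-180.0, 0.0, 10.8]
force: [0.5, -0.0, 0.1]
opening: 0.0852
```

drive_tool:
  angular:
    - [0,0,0]
    - [0,0,0]
    - [0,0,0]
    - [0,0,0]
    - [0,0,0]
  linear:
    - [0.0131,-0.0326,0]
    - [0.0131,-0.0326,0]
    - [0.0131,-0.0326,0]
    - [0.0131,-0.0326,0]
    - [0.0131,-0.0326,0]
  jaw: [1,1,1,1,1]

```text
time_s: 28.4
tool_pos: [0.6287, 0.0079, 0.1393]
ee_rot: [-180.0, 0.0, 10.8]
force: [0.5, -0.3, -0.2]
opening: 0.0851
```

drive_tool:
  angular:
    - [0,0,0]
    - [0,0,0]
    - [0,0,0]
    - [0,0,0]
    - [0,0,0]
  linear:
    - [0.0131,-0.0326,0]
    - [0.0131,-0.0326,0]
    - [0.0131,-0.0326,0]
    - [0,0,0]
    - [0,0,0]
  jaw: [1,1,1,1,1]

```text
time_s: 28.9
tool_pos: [0.6488, 0.1106, 0.1391]
ee_rot: [180.0, 0.0, 10.9]
force: [0.0, -0.1, -0.2]
opening: 0.0854
```

```bash
python3 plan.py .6534 .1077 .006 10.8
```

```text
28.9 [0.6488 0.1106 0.1391] [180.    0.   10.9] [ 0.  -0.1 -0.2] 0.0854 q [ 6. 28. 83. -0. 69. -5.]
turn z total 0.1; shift total [0.004  0.0037 0.1331] dist 0.133
```

drive_tool:
  angular:
    - [0,0,0]
    - [0,0,0]
    - [0,0,0]
    - [0,0,0]
    - [0,0,0]
  linear:
    - [0.004,0.003,0.02]
    - [0,0,0.03]
    - [0,0,0.03]
    - [0,0,0.03]
    - [0,0,0.018]
  jaw: [1,1,1,1,1]

```text
time_s: 29.4
tool_pos: [0.6517, 0.1055, 0.0089]
ee_rot: [180.0, 0.2, 10.7]
force: [-0.6, 0.0, -0.1]
opening: 0.0852
```

drive_tool:
  angular:
    - [0,0,0]
    - [0,0,0]
  linear:
    - [0,0,0.003]
    - [0,0,0]
  jaw: [1,1]

```text
time_s: 29.6
tool_pos: [0.6531, 0.1063, 0.0079]
ee_rot: [180.0, 0.1, 10.7]
force: [-0.3, -1.0, 0.1]
opening: 0.085
```

```bash
python3 plan.py .6534 .1077 .006 10.8
python3 - <<'E'
from h import *
crop("side",220,100,360,235,4.3,"c10")
E
```

```text
29.6 [0.6531 0.1063 0.0079] [1.80e+02 1.00e-01 1.07e+01] [-0.3 -1.   0.1] 0.085 q [ 6. 37. 89. -0. 54. -5.]
turn z total -0.1; shift total [ 0.0005 -0.0013  0.0019] dist 0.002
```

View pics/c10.png

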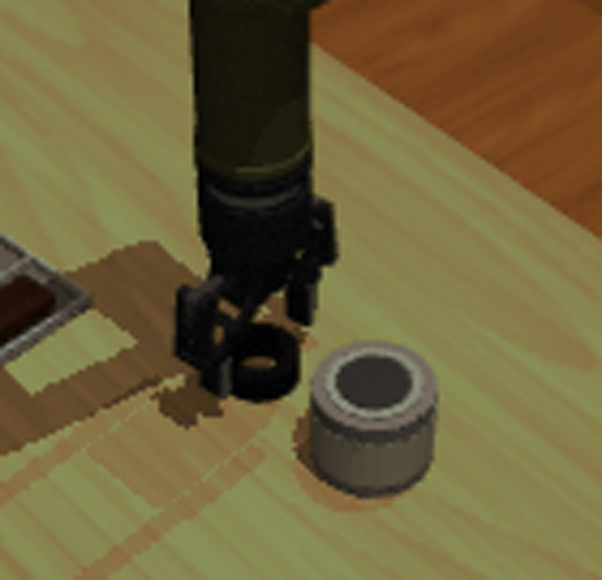

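The fingers straddle the tape with the tin clear.

drive_tool:
  angular:
    - [0,0,0]
    - [0,0,0]
    - [0,0,0]
    - [0,0,0]
    - [0,0,0]
  linear:
    - [0,0,0.002]
    - [0,0,0]
    - [0,0,0]
    - [0,0,0]
    - [0,0,0]
  jaw: [0.5,0.4,-1,-1,-1]
  newtons: 40

```text
time_s: 30.15
tool_pos: [0.6546, 0.1076, 0.0081]
ee_rot: [180.0, -0.2, 10.8]
force: [-1.0, 0.5, 6.2]
opening: 0.0579
```

drive_tool:
  angular:
    - [0,0,0]
    - [0,0,0]
  linear:
    - [0,0,0]
    - [0,0,0]
  jaw: [-1,-1]

```text
time_s: 30.35
tool_pos: [0.6546, 0.1076, 0.0082]
ee_rot: [180.0, -0.2, 10.8]
force: [-1.0, -1.6, 5.9]
opening: 0.0578
```

```bash
python3 plan.py .6534 .1077 .12 10.8 .4588 -.3586 .12 10.8
```

```text
30.35 [0.6546 0.1076 0.0082] [180.   -0.2  10.8] [-1.  -1.6  5.9] 0.0578 q [ 6. 37. 89. -0. 54. -5.]
turn z total 0.0; shift total [-0.0012 -0.0003 -0.1118] dist 0.112
turn z total -0.0; shift total [-0.2785  0.4216 -0.    ] dist 0.505
```

drive_tool:
  angular:
    - [0,0,0]
    - [0,0,0]
    - [0,0,0]
    - [0,0,0]
    - [0,0,0]
  linear:
    - [0,0,-0.01]
    - [0,0,-0.025]
    - [0,0,-0.03]
    - [0,0,-0.03]
    - [0,0,-0.017]
  jaw: [-1,-1,-1,-1,-1]

```text
time_s: 30.85
tool_pos: [0.655, 0.108, 0.1219]
ee_rot: [180.0, -0.3, 10.8]
force: [0.2, 1.1, 0.1]
opening: 0.0581
```

drive_tool:
  angular:
    - [0,0,0]
    - [0,0,0]
    - [0,0,0]
    - [0,0,0]
    - [0,0,0]
  linear:
    - [-0.02,0.03,0]
    - [-0.02,0.03,0]
    - [-0.02,0.03,0]
    - [-0.02,0.03,0]
    - [-0.02,0.03,0]
  jaw: [-1,-1,-1,-1,-1]

```text
time_s: 31.35
tool_pos: [0.5829, -0.0594, 0.1192]
ee_rot: [180.0, -0.1, 10.8]
force: [1.0, -0.8, -0.0]
opening: 0.0576
```

drive_tool:
  angular:
    - [0,0,0]
    - [0,0,0]
    - [0,0,0]
    - [0,0,0]
    - [0,0,0]
  linear:
    - [-0.02,0.03,0]
    - [-0.02,0.03,0]
    - [-0.02,0.03,0]
    - [-0.02,0.03,0]
    - [-0.02,0.03,0]
  jaw: [-1,-1,-1,-1,-1]

```text
time_s: 31.85
tool_pos: [0.5128, -0.2257, 0.1192]
ee_rot: [180.0, -0.0, 10.8]
force: [-0.1, -1.1, 0.1]
opening: 0.0579
```

drive_tool:
  angular:
    - [0,0,0]
    - [0,0,0]
    - [0,0,0]
    - [0,0,0]
    - [0,0,0]
  linear:
    - [-0.02,0.03,0]
    - [-0.02,0.03,0]
    - [-0.02,0.03,0]
    - [-0.019,0.03,0]
    - [0,0,0]
  jaw: [-1,-1,-1,-1,-1]

```text
time_s: 32.35
tool_pos: [0.4573, -0.3616, 0.1192]
ee_rot: [179.8, -0.0, 10.6]
force: [-0.2, 1.3, -0.2]
opening: 0.0582
```

```bash
python3 plan.py .4588 -.3586 .0115 10.8
```

```text
32.35 [ 0.4573 -0.3616  0.1192] [179.8  -0.   10.6] [-0.2  1.3 -0.2] 0.0582 q [-42.  24.  94.  -0.  62. -53.]
turn z total -0.2; shift total [ 0.002  -0.0027  0.1077] dist 0.108
```

drive_tool:
  angular:
    - [0,0,0]
    - [0,0,0]
    - [0,0,0]
    - [0,0,0]
    - [0,0,0]
  linear:
    - [0.001,-0.001,0.02]
    - [0,0,0.025]
    - [0,0,0.025]
    - [0,0,0.02]
    - [0,0,0.01]
  jaw: [-1,-1,-1,-1,-1]

```text
time_s: 32.85
tool_pos: [0.4585, -0.3544, 0.017]
ee_rot: [-179.9, 0.1, 10.8]
force: [-0.3, 0.3, -0.8]
opening: 0.0579
```

drive_tool:
  angular:
    - [0,0,0]
    - [0,0,0]
  linear:
    - [0,0,0]
    - [0,0,0]
  jaw: [-1,-1]

```text
time_s: 33.05
tool_pos: [0.4596, -0.356, 0.019]
ee_rot: [180.0, -0.0, 10.8]
force: [0.1, 0.5, 0.0]
opening: 0.0579
```

```bash
python3 plan.py .4588 -.3586 .0115 10.8
python3 - <<'E'
from h import *
crop("side",270,230,410,365,4.3,"c11")
E
```

```text
33.05 [ 0.4596 -0.356   0.019 ] [180.   -0.   10.8] [0.1 0.5 0. ] 0.0579 q [-42.  31. 100.   0.  49. -53.]
turn z total 0.0; shift total [-0.0013  0.0024  0.0075] dist 0.008
```

View pics/c11.png

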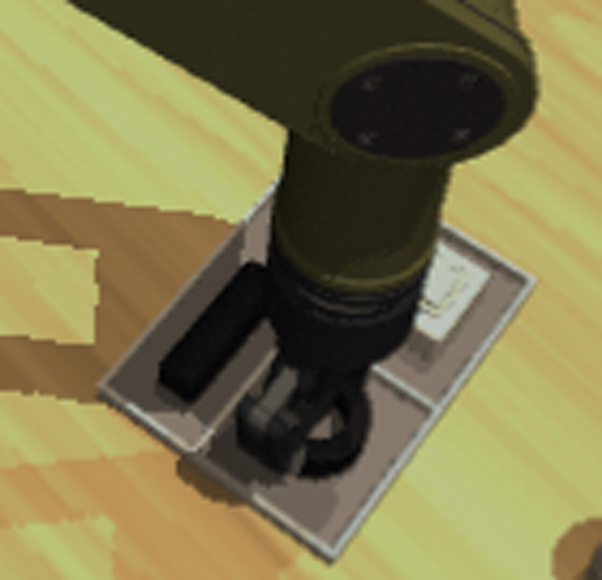

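The tape is over the near bay. I'll lower the last 7 mm and release.

drive_tool:
  angular:
    - [0,0,0]
    - [0,0,0]
    - [0,0,0]
    - [0,0,0]
    - [0,0,0]
  linear:
    - [-0.001,0.002,0.004]
    - [0,0,0.003]
    - [0,0,0.0005]
    - [0,0,0]
    - [0,0,0]
  jaw: [-1,-1,-1,-1,0.5]

```text
time_s: 33.6
tool_pos: [0.4585, -0.3583, 0.011]
ee_rot: [180.0, -0.0, 10.8]
force: [-0.5, 0.1, -0.1]
opening: 0.0643
```

drive_tool:
  angular:
    - [0,0,0]
    - [0,0,0]
    - [0,0,0]
    - [0,0,0]
    - [0,0,0]
  linear:
    - [0,0,0]
    - [0,0,0]
    - [0,0,-0.01]
    - [0,0,-0.035]
    - [0,0,-0.04]
  jaw: [0.5,0.5,0.5,0.7,1]

```text
time_s: 34.1
tool_pos: [0.4574, -0.3572, 0.0958]
ee_rot: [-179.8, 0.1, 10.8]
force: [0.1, -1.1, 0.3]
opening: 0.084
```

drive_tool:
  angular:
    - [0,0,0]
    - [0,0,0]
    - [0,0,0]
    - [0,0,0]
    - [0,0,0]
  linear:
    - [0,0,-0.04]
    - [0,-0.04,-0.02]
    - [0,-0.04,0]
    - [0,-0.04,0]
    - [0,-0.04,0]
  jaw: [1,1,1,1,1]

```text
time_s: 34.6
tool_pos: [0.4281, -0.1997, 0.1569]
ee_rot: [180.0, -0.1, 10.8]
force: [0.6, -0.2, -0.1]
opening: 0.0854
```

drive_tool:
  angular:
    - [0,0,0]
    - [0,0,0]
    - [0,0,0]
    - [0,0,0]
    - [0,0,0]
  linear:
    - [0,-0.04,0]
    - [0,-0.04,0]
    - [0,-0.04,0]
    - [0,0,0]
    - [0,0,0]
  jaw: [1,1,1,1,1]

```text
time_s: 35.1
tool_pos: [0.4061, -0.0826, 0.1565]
ee_rot: [179.9, -0.1, 10.9]
force: [0.6, 0.3, 0.4]
opening: 0.0854
```

Run:
```python
from h import *
state(); f=robot.grab_frame("top"); np.save("end.npy",f)
cv2.imwrite("pics/e1.png",cv2.resize(np.hstack([f[180:275,150:225],f[180:275,355:435]])[:,:,::-1],None,fx=5,fy=5,interpolation=cv2.INTER_CUBIC))
crop("side",90,90,460,400,2,"e2")
```

```text
35.1 [ 0.4061 -0.0826  0.1565] [ 1.799e+02 -1.000e-01  1.090e+01] [0.6 0.3 0.4] 0.0854 q [-17.   9. 111.  -0.  60. -28.]
```

View pics/e1.png

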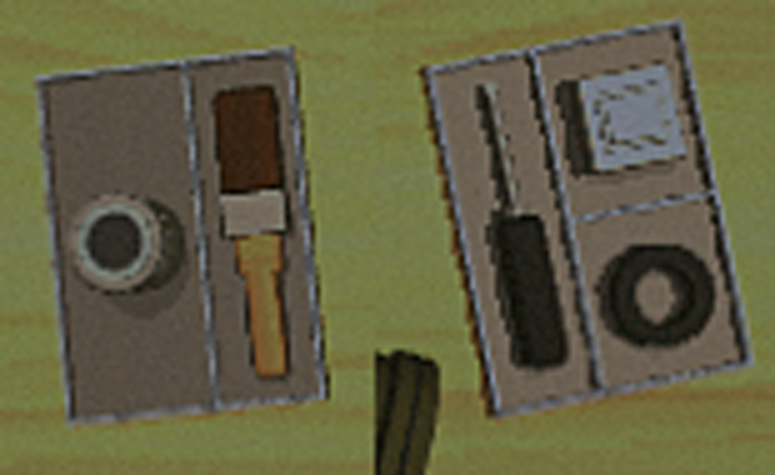

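View pics/e2.png

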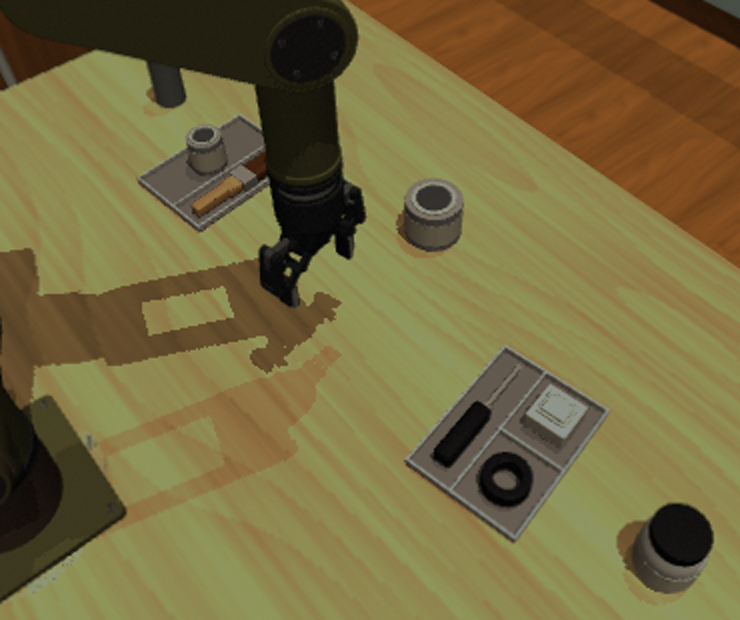

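All five items lie flat in their own bays, with nothing touching the walls and the bystanders where they stood.

```bash
python3 -c "
from station import robot
print(robot.hand_in())"
```

```text
the job is handed in; nothing more can be done
None
```

Both kits are made up and the job is handed in, at about 35 s of the 128 s allowed. It gave no verdict.

- **Three-bay tray:** the screwdriver is in the long bay, the switch in the far short bay and the tape in the near one.
- **Two-bay tray:** the brush is in the narrow bay and the small tin stands upright in the wide one.

**Last checks:** the final top and side pictures show all five items in their own bays, looking flat or upright, with the gripper clear at about 0.157 m height. By eye, the screwdriver sits about 8 mm from mid-bay along its length, within the 30 mm allowed. The large tin and jar look where they started, and so does the spray can, though the arm partly hid it in the final side view. I judged these positions by eye and did not measure them again.

**What disagreed:** joint speed limits cut one descent short, onto the brush, and I finished it more slowly. When released, the screwdriver may have been about 2–3 mm above the bay floor and the tin about 1 mm, so each may have settled by that much. No check failed.

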